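Stand the spatula in the steel jar

ROBOT

A 6-joint arm with a two-finger parallel gripper is mounted at the origin on a cart in front of the work surface, level with it; the furniture and walls round the work are solid. World frame = base frame: x ahead of the robot, y to its left, z up, the work surface at z = 0. Lengths are in m, angles in rad, forces in N, time in s.
With the tool pointing down it reaches from about 0.25 to 0.8 m from the base axis. Payload 8.5 kg.
Tool frame: the origin (TCP) lies at the very end of the fingers, on their centre line; the grasp point (between the pads) lies r.tcp_to_grasp behind it (r.tcp_to_grasp is the distance from the TCP to the grasp point, in m); z points along the fingers, y is the line along which they close (so a half turn about z gives the same grasp; the last joint's range is limited). The gripper opens to 85 mm and grips with 20 to 120 N. Pads are 22 mm wide; open, the fingers measure 114 mm over their backs; the gripper's body (76 mm by 85 mm) begins 54 mm behind the grasp point. The pads swing forward as they close: fully open they stand 13 mm farther back than shut.
Start: joints at [-1.329, 0.238, -0.013, 1.319, 0, 1.571], TCP at [0.126, -0.51, 0.231] pointing down, gripper open.
Joint ranges: [-2.66, 2.66], [-1.03, 1.9], [-1.14, 1.46], [-1.82, 2.27], [-1.45, 1.34], [-3.14, 3.14]. Speed limits (rad/s): [2.22, 2.22, 2.79, 3.14, 3.14, 3.14].

INTERFACE

Orientations are given as a unit quaternion [x, y, z, w].
In Python, from plant import r gives the robot as it stands.
- The arm moves only by the tool send_rows, never from a script. Its argument "commands" is a list of rows, each an object with "delta_rot": the turn, a rotation vector about the tool's x, y, z in rad, a list of three; "travel": the shift along the tool's x, y, z in mm, a list of three; "jaw": the closure, from 0 (fully open) to 1 (shut). A call has 1 to 20 rows; each row shifts and turns the commanded pose from where the row before left it, along the tool's axes as they then stand; what a row does not reach is not made up. A row lasts 1/12 s, in which the tool goes at most 41.7 mm and 7.16 degrees, less where a joint would pass 70% of its speed; a pose out of reach is approached as far as the arm can. A call is refused whole if a number of a shift passes 41.7 or a number of a turn 0.125, either way. A call with a gripper value outside its range is refused whole. The fingers move at their own pace and stop on an object; "grip_force" is the grip in N (left out, the last holds). Time passes only in rows, so rows that do not move let the fingers close. It gives the time, the measured TCP pose, the force, the opening and the grip force at its end, in the units of the state.
- r.observe(): the state, without advancing time (a new reading comes with each control period).
- r.snapshot(name): name is "scene" or "side" or "wrist"; returns (picture, depth): 480x640x3 uint8, red, green, blue; 480x640 float32, m along the optical axis (not along the pixel's ray), 0 where there is no reading.
- r.camera_params(name): a dict with "mtx" (3x3 intrinsics, pixels), "R" (3x3) and "t" (3): a world point X has camera coordinates R X + t. Camera axes: x right, y down, z forward; pixel columns grow to the right and rows downward; lengths in m; the calibration is good to about 2 mm. A picture is of the moment at which its call begins: read the wrist's pose just before it. camera_params takes no time and is no camera call; for the wrist camera it gives the pose at the moment of the call.
- r.hand_in(): hands the job in; it is judged then, once.
Trained networks look in the newest picture that a camera, given by its name, has taken for a name from the list of things; names that differ only in an ending like _2 or _b are one class to them, and where a whole thing is asked for, a point or a joint stands for the part that bears it (a point fixed in the world has none). Each returns a list of dicts, best first, with "score" (0 to 1); they miss things now and then, are a little off and sometimes report something else, mostly with a low value. They report only what shows in the picture. A call takes as long as a camera call.
- r.spot_in(label, camera): "rect" ([left, top, width, height] in pixels, round what is visible of it).
- r.masks_of(label, camera): "pixels" (480x640 bool, what is visible of it) and "rect" ([left, top, width, height] in pixels, round what is visible of it).
- r.tip_of(label, camera): "location" ([column, row] in pixels: a listed point, or the origin of a listed thing).
The state is a dict: "time": time; "joint_positions": joint angles; "qd": joint speeds; "tau": joint torques, N m; "eef_pos": TCP position; "orientation": TCP orientation; "contact_force": force on the tool from outside, world axes, zero at the start; "wrist_torque": the same for the moment, N m; "gripper_width": finger opening in m; "gripper_force": force on a finger pad.
Only numpy, scipy, OpenCV 4.12 (cv2) and the standard library are available. Lean on these libraries where they do the work, as an engineer would, in place of code of your own. Each camera call takes 0.05 s, during which the arm holds its last target. There are 200 camera calls.

TASK

Take the wooden-handled spatula off the sloping tool rest and stand it in the steel jar, blade down and handle up. Lower the blade well into the jar before you let go of it; it may then lean against the rim. Leave the marker pen and the glass rod on the rest and the jar standing.

Things in the scene. Friction and masses are not known exactly. Their poses are not given: they have to be found in the camera images.
- spatula: Spatula, 181 mm, 30 g: brown wooden handle 12 mm wide, 10 thick, and flat steel blade 12 wide, 5 thick. Origin mid-length on its underside; +y to the handle end (handle y 16 to 90 mm, blade to -90), x across, +z out of its upper face (handle middle at z 5). Starts in the rest's middle slot, blade end on the rest's base, sloping 50 degrees up, handle end up and away from the robot.
- blade_tip (a point): Middle of the end of the spatula's blade (y -90, z 3.5 mm of the spatula), axes as the spatula. The fixed grey tool rest has a steel crossbar, 8 mm thick, 96 mm above the bench, under the spatula at y = 28 mm, with guide pins 22 mm apart; from y = 45 to 90 mm the handle juts free beyond the bar, 115 to 150 mm above the bench.
- steel_jar: The holder: open round opaque steel jar, 64 mm outside (68 at the rim), 58 inside, 85 high, inner floor 5 mm above its underside, 0.35 kg, loose. Origin at the centre of its underside, +z up. A small pale plastic cup (47 mm wide, 46 high) and a glass beaker (68 wide, 82 high) stand near it, in any order, 80 mm or more between centres; they are not the jar.
- marker_pen: Black felt marker, 132 mm long, 14 thick, in the rest's left slot as the robot sees it, 65 mm from the spatula and parallel to it; bystander, stays there. Origin at mid-length on its underside, y along it.
- glass_rod: Clear glass stirring rod, 200 mm long, 6 thick, in the rest's right slot, 65 mm from the spatula and parallel to it, its upper end 160 mm above the bench; bystander, stays there. Origin at mid-length on its underside, y along it.

How it is judged:
On the way:
1. The blade is lowered into the steel jar while the fingers still hold the spatula (blade tip inside the jar, less than 45 mm above its underside) (z of blade_tip in the frame of steel_jar below 0.045 m and horizontal distance between blade_tip and steel_jar below 0.032 m and contact force between the fingers and spatula above 0.3 N), for 0.1 s.
At the end, for the whole second after the job is handed in: Spatula at rest in the steel jar, handle up, within 40 degrees of vertical, blade tip within 22 mm of the jar's underside height and 32 mm of its axis; jar standing on the bench, tilted under 6 degrees; marker pen and glass rod within 30 mm of where they lay (z of blade_tip in the frame of steel_jar below 0.022 m and horizontal distance between blade_tip and steel_jar below 0.032 m and angle between spatula's own y axis and vertical below 0.7 rad and angle between steel_jar's own z axis and vertical below 0.1 rad and height (world z) of steel_jar below 0.01 m and linear speed of each of spatula, steel_jar below 0.05 m/s and distance of each of marker_pen, glass_rod from where it was at the start of the episode below 0.03 m); the robot touches nothing.
It fails at once if The steel jar is tipped by more than 30 degrees (angle between steel_jar's own z axis and vertical above 0.52 rad).
It also fails if it takes over 35 s, if anything falls off the work surface, if the arm or the gripper's body presses on something with over 40 N, if the wrist force passes 120 N, or if a joint passes its speed limit or range.

## Working session

There is one attempt and no reset: what is moved stays moved. The work goes in short steps, Python scripts to look and compute and a tool call to move; the robot and the scene stay as the last step left them, time stands still between calls to the robot, and variables do not carry over. Pictures are saved under pics/ and viewed, at most 10 in all, crops included, and the job is handed in when it is done.

Besides the shell and the picture viewer there is one more tool, called after ">>>" as a command line: name --argument value ..., lists and objects as JSON in quotes. send_rows: Moves the arm, as the interface text tells. Its arguments: {"type":"object","properties":{"commands":{"type":"array","items":{"type":"object","properties":{"delta_rot":{"type":"array","items":{"type":"number"}},"travel":{"type":"array","items":{"type":"number"}},"jaw":{"type":"number"}}}},"grip_force":{"type":"number"}},"required":["commands"]}

```bash
ls; mkdir -p pics; cat > h.py <<'E'
import numpy as np, cv2
from plant import r
def px2w(cam,u,v,d,P=None):
    P=P or r.camera_params(cam); K=np.array(P["mtx"]);R=np.array(P["R"]);t=np.array(P["t"]).ravel()
    c=np.stack([(u-K[0,2])/K[0,0]*d,(v-K[1,2])/K[1,1]*d,d],-1)
    return (c-t)@R
def cloud(cam,mask,dep):
    v,u=np.nonzero(mask&(dep>0)); return px2w(cam,u.astype(float),v.astype(float),dep[v,u])
def save(n,p): cv2.imwrite(f"pics/{n}.png",p[:,:,::-1])
E
python3 - <<'E'
from h import *
o=r.observe(); print({k:np.round(v,3) for k,v in o.items()}, r.tcp_to_grasp)
ims=[]
for c in ["scene","side"]:
    p,d=r.snapshot(c); ims.append(p); P=r.camera_params(c); print(c,"campos",-np.array(P["R"]).T@np.array(P["t"]).ravel())
    np.save(f"d_{c}.npy",d)
    for n in ["spatula","steel_jar","marker_pen","glass_rod"]:
        for m in r.masks_of(n,c)[:2]:
            pts=cloud(c,m["pixels"],d)
            if len(pts)<5: print(c,n,m["score"],m["rect"],len(pts)); continue
            print(c,n,round(m["score"],2),m["rect"],len(pts),"med",np.median(pts,0).round(3),"lo",np.percentile(pts,3,axis=0).round(3),"hi",np.percentile(pts,97,axis=0).round(3))
    for n in ["spatula","blade_tip","steel_jar"]:
        for m in r.tip_of(n,c)[:1]: print(c,n,m)
save("both",np.vstack([cv2.resize(x,(400,300)) for x in ims])); save("scene",ims[0]); save("side",ims[1])
E
```

```text
pics
{'time': np.float64(0.0), 'joint_positions': array([-1.329,  0.239, -0.014,  1.319,  0.   ,  1.571]), 'qd': array([-0.   , -0.   , -0.   , -0.001,  0.001, -0.002]), 'tau': array([ 4.0000e-03, -5.3879e+01,  3.4644e+01,  1.8000e-02,  0.0000e+00,
        0.0000e+00]), 'eef_pos': array([ 0.126, -0.509,  0.231]), 'orientation': array([ 0.993,  0.121, -0.   , -0.001]), 'contact_force': array([-0.119,  0.207, -0.848]), 'wrist_torque': array([-0.007,  0.005, -0.035]), 'gripper_force': np.float64(0.0), 'gripper_width': np.float64(0.085)} 0.0187
scene campos [-0.01215787  0.78826088  0.98422526]
scene spatula 0.92 [211.7, 275.6, 59.9, 64.4] 342 med [0.54  0.272 0.106] lo [0.474 0.256 0.014] hi [0.572 0.281 0.144]
scene steel_jar 0.89 [336.0, 231.3, 36.8, 52.8] 1459 med [0.43  0.017 0.051] lo [ 0.401 -0.025 -0.001] hi [0.463 0.04  0.085]
scene marker_pen 0.96 [207.5, 316.9, 45.8, 54.1] 482 med [0.494 0.328 0.058] lo [0.457 0.306 0.007] hi [0.534 0.337 0.11 ]
scene glass_rod 0.66 [216.4, 246.3, 65.9, 67.9] 305 med [0.54  0.206 0.08 ] lo [0.484 0.169 0.003] hi [0.599 0.217 0.155]
scene spatu
[... 173 characters left out ...]
ampos [0.19965879 1.02630138 0.68490442]
side spatula 0.84 [251.1, 252.1, 56.7, 57.9] 268 med [0.549 0.274 0.11 ] lo [0.481 0.207 0.009] hi [0.582 0.283 0.147]
side steel_jar 0.83 [340.4, 217.3, 23.4, 43.8] 980 med [0.434 0.029 0.058] lo [ 0.406 -0.024  0.007] hi [0.465 0.04  0.086]
side marker_pen 0.82 [260.8, 283.5, 44.4, 47.5] 353 med [0.498 0.33  0.063] lo [0.462 0.322 0.02 ] hi [0.539 0.338 0.111]
side glass_rod 0.6 [253.3, 229.2, 56.7, 60.6] 159 med [0.561 0.207 0.083] lo [0.491 0.077 0.023] hi [0.636 0.216 0.154]
side spatula {'location': [281.7, 282.9], 'score': 0.57}
side blade_tip {'location': [308.3, 314.6], 'score': 0.55}
side steel_jar {'location': [350.1, 251.2], 'score': 0.67}
```

View pics/scene.png

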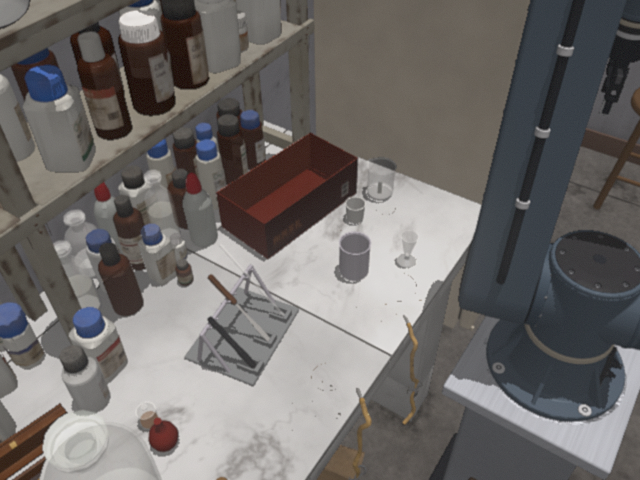

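```bash
python3 - <<'E'
from h import *
import scipy.optimize as so
for c in ["scene","side"]:
    p,d=r.snapshot(c)
    m=r.masks_of("spatula",c)[0]["pixels"]; P=cloud(c,m,d)
    med=np.median(P,0); P=P[(abs(P[:,1]-med[1])<0.03)]
    for _ in range(6):
        q=P.mean(0); u=np.linalg.svd(P-q,full_matrices=False)[2][0]; u*=np.sign(u[2])
        e=np.linalg.norm((P-q)-np.outer((P-q)@u,u),axis=1); P=P[e<max(0.008,np.percentile(e,90)*.99)] if e.max()>0.009 else P
    s=(P-q)@u; print(c,len(P),"mid",q,"dir",u,"slope",np.degrees(np.arcsin(u[2])),"yaw",np.degrees(np.arctan2(u[1],u[0])),"lo",q+s.min()*u,"hi",q+s.max()*u)
    J=cloud(c,r.masks_of("steel_jar",c)[0]["pixels"],d)
    R=J[(J[:,2]>0.078)&(J[:,2]<.092)]
    f=so.least_squares(lambda x:np.hypot(R[:,0]-x[0],R[:,1]-x[1])-.032,[.43,.01],loss="soft_l1",f_scale=.002).x
    W=J[(J[:,2]>0.01)&(J[:,2]<.07)]
    g=so.least_squares(lambda x:np.hypot(W[:,0]-x[0],W[:,1]-x[1])-.032,[.43,.01],loss="soft_l1",f_scale=.002).x
    print("jar",f,g,len(R),len(W),R.max(0),R.min(0))
    for n in ["spatula","blade_tip"]:
        print(n,r.tip_of(n,c)[0])
    if c=="scene": K=cv2.resize(p[200:400,180:420],None,fx=3,fy=3,interpolation=cv2.INTER_CUBIC); save("crop",K)
E
```

```text
scene 369 mid [0.53065052 0.27100282 0.09078179] dir [0.60901671 0.12636803 0.78302603] slope 51.53847711707584 yaw 11.722256118112705 lo [0.47005374 0.25842928 0.01287119] hi [0.57595606 0.2804035  0.1490321 ]
jar [0.4313579  0.00855881] [0.43180751 0.00780646] 213 930 [0.46547428 0.04111443 0.08887712] [ 0.39910154 -0.02665799  0.0780105 ]
spatula {'location': [240.1, 308.8], 'score': 0.91}
blade_tip {'location': [268.5, 340.0], 'score': 0.97}
side 221 mid [0.54520155 0.27362419 0.10561163] dir [0.61988519 0.12464132 0.77473021] slope 50.78057875097774 yaw 11.368958444992616 lo [0.47200872 0.25890718 0.0141355 ] hi [0.58102385 0.28082703 0.15038221]
jar [0.43602817 0.00763622] [0.43635041 0.00646837] 183 614 [0.46965519 0.04111703 0.08940621] [ 0.40373522 -0.02712545  0.07809946]
spatula {'location': [282.4, 281.9], 'score': 0.68}
blade_tip {'location': [307.8, 312.4], 'score': 0.66}
```

The scene picture shows the spatula's handle at (222,288) with the blade running to about (270,338). The marker is at (232,343), the rod at (270,290) and the steel jar at (353,257). The red bin and shelf are behind. The measured slope of 51° and the jar rim at z≈0.088 match the sheet. I'll raise the tool and start turning the wrist to see which way joint 6 goes.

>>> send_rows --commands '[{"travel": [0, 0, -15], "delta_rot": [0, 0, -0.1], "jaw": 0.45}, {"travel": [0, 0, -20], "delta_rot": [0, 0, -0.1], "jaw": 0.45}, {"travel": [0, 0, -20], "delta_rot": [0, 0, -0.1], "jaw": 0.45}, {"travel": [0, 0, -20], "delta_rot": [0, 0, -0.1], "jaw": 0.45}, {"travel": [0, 0, -20], "delta_rot": [0, 0, -0.1], "jaw": 0.45}, {"jaw": 0.45}]'

```text
schema error: expected keys delta_rot, travel, jaw
```

```bash
cat > pl.py <<'E'
from h import *
from scipy.spatial.transform import Rotation as Ro
def plan(pos,quat,n,rotvia=None,cur=None):
    """rows (tool frame) for a world-straight move with slerp to quat, n rows; rotvia: world z turn override"""
    if cur is None:
        o=r.observe(); p0=np.array(o["eef_pos"]); R0=Ro.from_quat(o["orientation"])
    else: p0,R0=cur
    R1=Ro.from_quat(quat) if quat is not None else R0
    rv=(R0.inv()*R1).as_rotvec() if rotvia is None else np.array(rotvia)
    R=R0; dp=(np.array(pos)-p0)/n
    print("start",p0.round(4),"rot total",rv.round(3),"step mm",np.linalg.norm(dp)*1e3)
    out=[]
    for i in range(n):
        out.append([R.inv().apply(dp*1e3).round(1).tolist(),(rv/n).round(4).tolist()]); R=R*Ro.from_rotvec(rv/n)
    for x in out: print(x)
def tool(yaw,tilt):
    # tool pointing down tilted forward (toward yaw) by tilt; y = azimuth yaw+90
    z=np.array([np.cos(yaw)*np.sin(tilt),np.sin(yaw)*np.sin(tilt),-np.cos(tilt)]); y=np.array([-np.sin(yaw),np.cos(yaw),0]); x=np.cross(y,z)
    return Ro.from_matrix(np.stack([x,y,z],1)).as_quat()
E
python3 - <<'E'
from pl import *
o=r.observe(); print({k:np.round(o[k],3) for k in ["time","joint_positions","eef_pos","orientation","gripper_width"]})
C=[]
for c in ["scene","side"]:
    d=np.load(f"d_{c}.npy"); C.append(cloud(c,np.ones(d.shape,bool),d))
C=np.vstack(C)
xs=np.arange(.3,.85,.05); 
print("max z cm; rows y, cols x",xs.round(2))
for y in np.arange(-.4,.5,.1):
    print(round(y,2),[int(100*C[m][:,2].max()) if (m:=(abs(C[:,0]-x)<.025)&(abs(C[:,1]-y)<.05)).any() else -1 for x in xs])
E
```

```text
{'time': np.float64(1.3), 'joint_positions': array([-1.329,  0.238, -0.013,  1.319,  0.   ,  1.571]), 'eef_pos': array([ 0.126, -0.51 ,  0.231]), 'orientation': array([ 0.993,  0.121,  0.   , -0.   ]), 'gripper_width': np.float64(0.085)}
max z cm; rows y, cols x [0.3  0.35 0.4  0.45 0.5  0.55 0.6  0.65 0.7  0.75 0.8 ]
-0.4 [-80, -80, -1, -1, -1, -1, -1, -1, -1, -1, -1]
-0.3 [0, 0, 0, 0, 8, 8, 0, 0, 35, 55, 55]
-0.2 [0, 0, 0, 0, 8, 11, 11, 11, 36, 55, 53]
-0.1 [0, 7, 0, 0, 5, 11, 11, 0, 36, 52, 53]
-0.0 [0, 0, 8, 8, 0, 0, 11, 0, 35, 58, 53]
0.1 [3, 0, 0, 0, 0, 0, 11, 11, 36, 59, 53]
0.2 [0, 0, 0, 2, 7, 13, 16, 0, 61, 60, 54]
0.3 [0, 0, 0, 4, 10, 14, 15, 0, 62, 64, 62]
0.4 [0, 0, 0, 1, 8, 10, 1, 12, 66, 64, 52]
```

>>> send_rows --commands '[{"travel": [0, 0, -15], "delta_rot": [0, 0, -0.1], "jaw": 0.45}, {"travel": [0, 0, -20], "delta_rot": [0, 0, -0.1], "jaw": 0.45}, {"travel": [0, 0, -20], "delta_rot": [0, 0, -0.1], "jaw": 0.45}, {"travel": [0, 0, -20], "delta_rot": [0, 0, -0.1], "jaw": 0.45}, {"travel": [0, 0, -10], "delta_rot": [0, 0, -0.1], "jaw": 0.45}, {"travel": [0, 0, 0], "delta_rot": [0, 0, 0], "jaw": 0.45}]'

```text
time: 1.8
eef_pos: [0.1259, -0.5105, 0.3185]
orientation: [0.931, 0.365, -0.0, 0.002]
contact_force: [-0.2, 0.9, -0.0]
gripper_width: 0.0469
gripper_force: 0.0
```

```bash
python3 - <<'E'
from pl import *
o=r.observe(); print({k:np.round(o[k],3) for k in ["time","joint_positions","eef_pos","orientation","gripper_width"]})
q=tool(np.radians(11.5),0); R0=Ro.from_quat(o["orientation"]); rv=(R0.inv()*Ro.from_quat(q)).as_rotvec(); print(rv)
E
```

```text
{'time': np.float64(1.8), 'joint_positions': array([-1.329,  0.224,  0.189,  1.532,  0.   ,  1.066]), 'eef_pos': array([ 0.126, -0.511,  0.319]), 'orientation': array([ 0.931,  0.365, -0.   ,  0.002]), 'gripper_width': np.float64(0.047)}
[-1.11930475e-03  4.77341938e-03 -2.59602967e+00]
```

```bash
python3 - <<'E'
from pl import *
o=r.observe(); p0=np.array(o["eef_pos"]); R=Ro.from_quat(o["orientation"])*Ro.from_rotvec([0,0,-0.8])
tgt=np.array([.566,.278]); n=38
a0=np.arctan2(p0[1],p0[0]);a1=np.arctan2(tgt[1],tgt[0]); r0=np.hypot(*p0[:2]); r1=np.hypot(*tgt)
pp=lambda t:np.array([(r0+t*(r1-r0))*np.cos(a0+t*(a1-a0)),(r0+t*(r1-r0))*np.sin(a0+t*(a1-a0)),0])
L=[]
for i in range(n):
    L.append(R.inv().apply((pp((i+1)/n)-pp(i/n))*1e3)); R=R*Ro.from_rotvec([0,0,-1.796/n])
L=np.array(L); print(L[[0,10,20,30,37]].round(2),L.mean(0).round(2),np.ptp(L,axis=0), -1.796/n)
E
```

```text
[[ 4.440e+00  2.452e+01  1.000e-02]
 [ 4.740e+00  2.578e+01 -4.000e-02]
 [ 5.030e+00  2.704e+01 -8.000e-02]
 [ 5.320e+00  2.829e+01 -1.000e-01]
 [ 5.510e+00  2.917e+01 -1.100e-01]] [ 4.98 26.85 -0.06] [1.07255747 4.64957009 0.11552107] -0.04726315789473684
```

>>> send_rows --commands '[{"travel": [0, 0, 0], "delta_rot": [0, 0, -0.1], "jaw": 0.45}, {"travel": [0, 0, 0], "delta_rot": [0, 0, -0.1], "jaw": 0.45}, {"travel": [0, 0, 0], "delta_rot": [0, 0, -0.1], "jaw": 0.45}, {"travel": [0, 0, 0], "delta_rot": [0, 0, -0.1], "jaw": 0.45}, {"travel": [0, 0, 0], "delta_rot": [0, 0, -0.1], "jaw": 0.45}, {"travel": [0, 0, 0], "delta_rot": [0, 0, -0.1], "jaw": 0.45}, {"travel": [0, 0, 0], "delta_rot": [0, 0, -0.1], "jaw": 0.45}, {"travel": [0, 0, 0], "delta_rot": [0, 0, -0.1], "jaw": 0.45}, {"travel": [4.6, 25.1, 0], "delta_rot": [0, 0, -0.0473], "jaw": 0.45}, {"travel": [4.6, 25.1, 0], "delta_rot": [0, 0, -0.0473], "jaw": 0.45}, {"travel": [4.6, 25.1, 0], "delta_rot": [0, 0, -0.0473], "jaw": 0.45}, {"travel": [4.6, 25.1, 0], "delta_rot": [0, 0, -0.0473], "jaw": 0.45}, {"travel": [4.6, 25.1, 0], "delta_rot": [0, 0, -0.0473], "jaw": 0.45}, {"travel": [4.6, 25.1, 0], "delta_rot": [0, 0, -0.0473], "jaw": 0.45}, {"travel": [4.6, 25.1, 0], "delta_rot": [0, 0, -0.0473], "jaw": 0.45}, {"travel": [4.6, 25.1, 0], "delta_rot": [0, 0, -0.0473], "jaw": 0.45}, {"travel": [4.6, 25.1, 0], "delta_rot": [0, 0, -0.0473], "jaw": 0.45}, {"travel": [4.6, 25.1, 0], "delta_rot": [0, 0, -0.0473], "jaw": 0.45}]'

```text
time: 3.3
eef_pos: [0.3628, -0.4186, 0.3151]
orientation: [0.535, 0.845, 0.0, -0.001]
contact_force: [0.2, 0.3, 0.3]
gripper_width: 0.047
gripper_force: 0.0
```

>>> send_rows --commands '[{"travel": [4.9, 26.4, 0], "delta_rot": [0, 0, -0.0473], "jaw": 0.45}, {"travel": [4.9, 26.4, 0], "delta_rot": [0, 0, -0.0473], "jaw": 0.45}, {"travel": [4.9, 26.4, 0], "delta_rot": [0, 0, -0.0473], "jaw": 0.45}, {"travel": [4.9, 26.4, 0], "delta_rot": [0, 0, -0.0473], "jaw": 0.45}, {"travel": [4.9, 26.4, 0], "delta_rot": [0, 0, -0.0473], "jaw": 0.45}, {"travel": [4.9, 26.4, 0], "delta_rot": [0, 0, -0.0473], "jaw": 0.45}, {"travel": [4.9, 26.4, 0], "delta_rot": [0, 0, -0.0473], "jaw": 0.45}, {"travel": [4.9, 26.4, 0], "delta_rot": [0, 0, -0.0473], "jaw": 0.45}, {"travel": [4.9, 26.4, 0], "delta_rot": [0, 0, -0.0473], "jaw": 0.45}, {"travel": [4.9, 26.4, 0], "delta_rot": [0, 0, -0.0473], "jaw": 0.45}, {"travel": [5.2, 27.7, 0], "delta_rot": [0, 0, -0.0473], "jaw": 0.45}, {"travel": [5.2, 27.7, 0], "delta_rot": [0, 0, -0.0473], "jaw": 0.45}, {"travel": [5.2, 27.7, 0], "delta_rot": [0, 0, -0.0473], "jaw": 0.45}, {"travel": [5.2, 27.7, 0], "delta_rot": [0, 0, -0.0473], "jaw": 0.45}, {"travel": [5.2, 27.7, 0], "delta_rot": [0, 0, -0.0473], "jaw": 0.45}, {"travel": [5.2, 27.7, 0], "delta_rot": [0, 0, -0.0473], "jaw": 0.45}, {"travel": [5.2, 27.7, 0], "delta_rot": [0, 0, -0.0473], "jaw": 0.45}, {"travel": [5.2, 27.7, 0], "delta_rot": [0, 0, -0.0473], "jaw": 0.45}]'

```text
time: 4.8
eef_pos: [0.6063, -0.0059, 0.315]
orientation: [0.138, 0.99, -0.0, -0.001]
contact_force: [-0.2, -0.1, 0.6]
gripper_width: 0.0469
gripper_force: 0.0
```

```bash
python3 - <<'E'
from pl import *
o=r.observe(); print({k:np.round(o[k],3) for k in ["time","joint_positions","gripper_width","contact_force"]})
plan([.566,.278,.26],tool(np.radians(11.6),0),12)
E
```

```text
{'time': np.float64(4.8), 'joint_positions': array([-0.01 ,  0.378,  0.4  ,  1.594,  0.   ,  0.267]), 'gripper_width': np.float64(0.047), 'contact_force': array([-0.186, -0.098,  0.554])}
start [ 0.6063 -0.0059  0.315 ] rot total [ 0.    -0.001 -0.479] step mm 24.33272594232157
[[9.7, 21.8, 4.6], [0.0, -0.0001, -0.0399]]
[[8.8, 22.2, 4.6], [0.0, -0.0001, -0.0399]]
[[7.9, 22.5, 4.6], [0.0, -0.0001, -0.0399]]
[[7.0, 22.8, 4.6], [0.0, -0.0001, -0.0399]]
[[6.1, 23.1, 4.6], [0.0, -0.0001, -0.0399]]
[[5.2, 23.3, 4.6], [0.0, -0.0001, -0.0399]]
[[4.2, 23.5, 4.6], [0.0, -0.0001, -0.0399]]
[[3.3, 23.7, 4.6], [0.0, -0.0001, -0.0399]]
[[2.3, 23.8, 4.6], [0.0, -0.0001, -0.0399]]
[[1.4, 23.9, 4.6], [0.0, -0.0001, -0.0399]]
[[0.4, 23.9, 4.6], [0.0, -0.0001, -0.0399]]
[[-0.5, 23.9, 4.6], [0.0, -0.0001, -0.0399]]
```

>>> send_rows --commands '[{"travel": [9.7, 21.8, 4.6], "delta_rot": [0, 0, -0.04], "jaw": 0.45}, {"travel": [8.8, 22.2, 4.6], "delta_rot": [0, 0, -0.04], "jaw": 0.45}, {"travel": [7.9, 22.5, 4.6], "delta_rot": [0, 0, -0.04], "jaw": 0.45}, {"travel": [7.0, 22.8, 4.6], "delta_rot": [0, 0, -0.04], "jaw": 0.45}, {"travel": [6.1, 23.1, 4.6], "delta_rot": [0, 0, -0.04], "jaw": 0.45}, {"travel": [5.2, 23.3, 4.6], "delta_rot": [0, 0, -0.04], "jaw": 0.45}, {"travel": [4.2, 23.5, 4.6], "delta_rot": [0, 0, -0.04], "jaw": 0.45}, {"travel": [3.3, 23.7, 4.6], "delta_rot": [0, 0, -0.04], "jaw": 0.45}, {"travel": [2.3, 23.8, 4.6], "delta_rot": [0, 0, -0.04], "jaw": 0.45}, {"travel": [1.4, 23.9, 4.6], "delta_rot": [0, 0, -0.04], "jaw": 0.45}, {"travel": [0.4, 23.9, 4.6], "delta_rot": [0, 0, -0.04], "jaw": 0.45}, {"travel": [-0.5, 23.9, 4.6], "delta_rot": [0, 0, -0.04], "jaw": 0.45}, {"travel": [0, 0, 0], "delta_rot": [0, 0, 0], "jaw": 0.45}]'

```text
time: 5.88
eef_pos: [0.5641, 0.2799, 0.2586]
orientation: [-0.103, 0.995, 0.0, -0.001]
contact_force: [0.9, -0.4, -0.4]
gripper_width: 0.0472
gripper_force: 0.0
```

```bash
python3 - <<'E'
from pl import *
o=r.observe(); print({k:np.round(o[k],3) for k in ["time","joint_positions","eef_pos","gripper_width","contact_force"]})
P=r.camera_params("wrist"); p,d=r.snapshot("wrist"); save("w1",p)
for m in r.masks_of("spatula","wrist")[:2]:
    v,u=np.nonzero(m["pixels"]&(d>0)); X=px2w("wrist",u*1.,v*1.,d[v,u],P)
    H=X[X[:,2]>.095]
    print(m["score"],m["rect"],len(X),len(H))
    for z in [.06,.08,.1,.11,.12,.13,.14,.15]:
        s=X[abs(X[:,2]-z)<.004]
        if len(s)>5: print(z,np.median(s,0).round(4),s[:,1].min().round(3),s[:,1].max().round(3),len(s))
    k=np.polyfit(H[:,0],H[:,1],1); print("yaw",np.degrees(np.arctan(k[0])))
E
```

```text
{'time': np.float64(5.883), 'joint_positions': array([4.600e-01, 4.210e-01, 3.250e-01, 1.477e+00, 1.000e-03, 2.540e-01]), 'eef_pos': array([0.564, 0.28 , 0.259]), 'gripper_width': np.float64(0.047), 'contact_force': array([ 0.942, -0.362, -0.395])}
0.69 [302.5, 107.3, 19.7, 154.3] 1852 1209
0.06 [0.5074 0.2642 0.0593] 0.261 0.267 56
0.08 [0.5236 0.2665 0.0801] 0.264 0.269 38
0.1 [0.5357 0.2686 0.1   ] 0.263 0.275 142
0.11 [0.5443 0.2705 0.1103] 0.265 0.277 164
0.12 [0.5527 0.2715 0.1199] 0.266 0.278 174
0.13 [0.5615 0.2732 0.1303] 0.267 0.28 184
0.14 [0.57   0.2744 0.1402] 0.269 0.281 191
0.15 [0.5774 0.2757 0.1473] 0.27 0.28 122
yaw 8.690436191843371
```

View pics/w1.png

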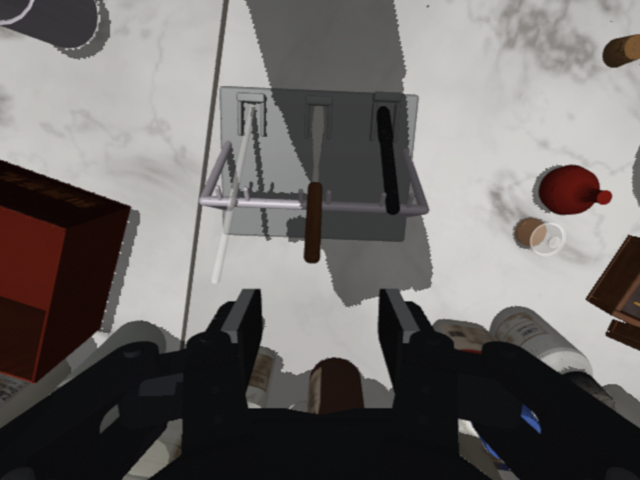

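The wrist picture shows the handle running from (316,183) to (312,262), between the open fingers at columns 240 and 400. The bottles are behind the fingers. I'll check their heights, then plan the descent.

```bash
python3 - <<'E'
from pl import *
P=r.camera_params("wrist"); p,d=r.snapshot("wrist"); v,u=np.nonzero(d>0); X=px2w("wrist",u*1.,v*1.,d[v,u],P)
for z in [.1,.15,.2,.25]:
    s=X[(X[:,2]>z)&(X[:,2]<z+.05)&(u<640)&((v>405)|(u<180)|(u>460)|(v<280))&(abs(X[:,1]-.275)<.09)&(X[:,0]>.6)]; print(z,len(s),s.min(0).round(3) if len(s) else "")
print(X[(v>365)&(v<400)&(u>320)&(u<350)].mean(0), X[(v>290)&(v<370)&(u>270)&(u<370)][:,2].max())
plan([.569,.2745,.112],tool(np.radians(9.3),0),8)
E
```

```text
0.1 20 [0.747 0.245 0.1  ]
0.15 40 [0.6   0.211 0.156]
0.2 0 
0.25 0 
[0.74200402 0.32919157 0.04997614] 0.04269714519988721
start [0.5651 0.2763 0.2603] rot total [-0.001 -0.001  0.04 ] step mm 18.5454098820773
[[-0.4, -0.3, 18.5], [-0.0001, -0.0002, 0.005]]
[[-0.4, -0.3, 18.5], [-0.0001, -0.0002, 0.005]]
[[-0.4, -0.3, 18.5], [-0.0001, -0.0002, 0.005]]
[[-0.4, -0.3, 18.5], [-0.0001, -0.0002, 0.005]]
[[-0.4, -0.3, 18.5], [-0.0001, -0.0002, 0.005]]
[[-0.4, -0.3, 18.5], [-0.0001, -0.0002, 0.005]]
[[-0.4, -0.3, 18.5], [-0.0001, -0.0002, 0.005]]
[[-0.4, -0.3, 18.5], [-0.0001, -0.0002, 0.005]]
```

>>> send_rows --commands '[{"travel": [-0.4, -0.3, 18.5], "delta_rot": [0, 0, 0.005], "jaw": 0.45}, {"travel": [-0.4, -0.3, 18.5], "delta_rot": [0, 0, 0.005], "jaw": 0.45}, {"travel": [-0.4, -0.3, 18.5], "delta_rot": [0, 0, 0.005], "jaw": 0.45}, {"travel": [-0.4, -0.3, 18.5], "delta_rot": [0, 0, 0.005], "jaw": 0.45}, {"travel": [-0.4, -0.3, 18.5], "delta_rot": [0, 0, 0.005], "jaw": 0.45}, {"travel": [-0.4, -0.3, 18.5], "delta_rot": [0, 0, 0.005], "jaw": 0.45}, {"travel": [-0.4, -0.3, 18.5], "delta_rot": [0, 0, 0.005], "jaw": 0.45}, {"travel": [-0.4, -0.3, 18.5], "delta_rot": [0, 0, 0.005], "jaw": 0.45}, {"travel": [0, 0, 0], "delta_rot": [0, 0, 0], "jaw": 0.45}, {"travel": [0, 0, 0], "delta_rot": [0, 0, 0], "jaw": 0.45}, {"travel": [0, 0, 0], "delta_rot": [0, 0, 0], "jaw": 0.45}]'

```text
time: 6.95
eef_pos: [0.5697, 0.2743, 0.1143]
orientation: [-0.081, 0.997, 0.0, 0.001]
contact_force: [0.0, -0.0, 0.4]
gripper_width: 0.047
gripper_force: 0.0
```

```bash
python3 - <<'E'
from pl import *
o=r.observe(); print({k:np.round(o[k],4) for k in ["time","eef_pos","gripper_width","contact_force"]})
P=r.camera_params("wrist"); p,d=r.snapshot("wrist"); save("w2",p)
m=r.masks_of("spatula","wrist")[0]
v,u=np.nonzero(m["pixels"]&(d>0)); X=px2w("wrist",u*1.,v*1.,d[v,u],P)
for z in [.1,.11,.12,.13,.14,.15]:
        s=X[abs(X[:,2]-z)<.004]
        if len(s)>5: print(z,np.median(s,0).round(4),s[:,1].min().round(3),s[:,1].max().round(3),len(s))
E
```

```text
{'time': np.float64(6.95), 'eef_pos': array([0.5697, 0.2743, 0.1143]), 'gripper_width': np.float64(0.047), 'contact_force': array([ 0.0331, -0.05  ,  0.3921])}
0.1 [0.5355 0.269  0.1002] 0.263 0.276 515
0.11 [0.5441 0.2701 0.1102] 0.264 0.277 630
0.12 [0.5525 0.2715 0.1201] 0.266 0.279 702
0.13 [0.5612 0.2728 0.1301] 0.267 0.28 853
0.14 [0.5697 0.2742 0.1401] 0.269 0.281 992
0.15 [0.5767 0.2757 0.1473] 0.27 0.281 515
```

View pics/w2.png

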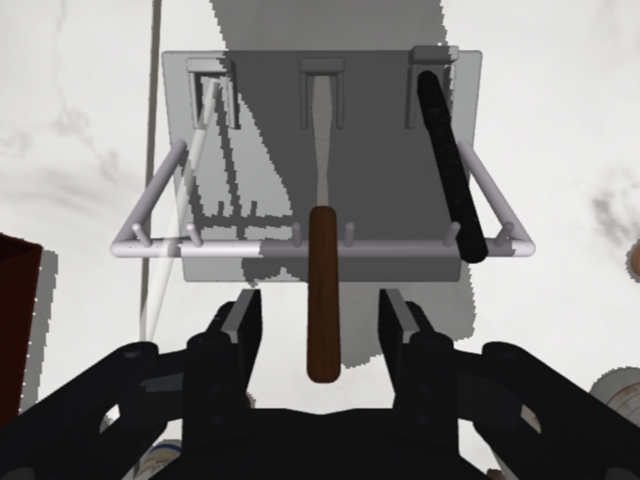

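The handle, near (322,290), is centred between the fingers. Closing now.

>>> send_rows --commands '[{"travel": [0, 0, 0], "delta_rot": [0, 0, 0], "jaw": 0.7}, {"travel": [0, 0, 0], "delta_rot": [0, 0, 0], "jaw": 1}, {"travel": [0, 0, 0], "delta_rot": [0, 0, 0], "jaw": 1}, {"travel": [0, 0, 0], "delta_rot": [0, 0, 0], "jaw": 1}, {"travel": [0, 0, 0], "delta_rot": [0, 0, 0], "jaw": 1}, {"travel": [0, 0, 0], "delta_rot": [0, 0, 0], "jaw": 1}, {"travel": [0, 0, 0], "delta_rot": [0, 0, 0], "jaw": 1}, {"travel": [0, 0, 0], "delta_rot": [0, 0, 0], "jaw": 1}]' --grip_force 50

```text
time: 7.72
eef_pos: [0.5694, 0.2749, 0.1135]
orientation: [-0.082, 0.997, 0.0, 0.0]
contact_force: [0.4, -0.7, 4.9]
gripper_width: 0.0108
gripper_force: 48.9
```

>>> send_rows --commands '[{"travel": [0, 0, -8], "delta_rot": [0, 0, 0], "jaw": 1}, {"travel": [0, 0, -15], "delta_rot": [0, 0, 0], "jaw": 1}, {"travel": [0, 0, -25], "delta_rot": [0, 0, 0], "jaw": 1}, {"travel": [0, 0, -30], "delta_rot": [0, 0, 0], "jaw": 1}, {"travel": [0, 0, -30], "delta_rot": [0, 0, 0], "jaw": 1}, {"travel": [0, 0, -30], "delta_rot": [0, 0, 0], "jaw": 1}, {"travel": [0, 0, -30], "delta_rot": [0, 0, 0], "jaw": 1}, {"travel": [0, 0, -30], "delta_rot": [0, 0, 0], "jaw": 1}, {"travel": [0, 0, -20], "delta_rot": [0, 0, 0], "jaw": 1}, {"travel": [0, 0, 0], "delta_rot": [0, 0, 0], "jaw": 1}]'

```text
time: 8.55
eef_pos: [0.5696, 0.275, 0.3359]
orientation: [-0.082, 0.997, 0.001, 0.003]
contact_force: [0.4, 1.2, -0.1]
gripper_width: 0.0111
gripper_force: 48.7
```

```bash
python3 - <<'E'
from pl import *
o=r.observe(); print({k:np.round(o[k],3) for k in ["time","joint_positions","gripper_width","contact_force","gripper_force"]})
# aim: spatula tip (0.434,0.0075), vertical lean 5deg -> tool tilt 35; keep z
t=np.radians(35); q=tool(np.radians(2),t); z=Ro.from_quat(q).apply([0,0,1])
lean=np.radians(5); g=np.array([.434+.155*np.sin(lean),.0085,.33]); 
plan(g+.0187*z,q,20)
E
```

```text
{'time': np.float64(8.55), 'joint_positions': array([0.45 , 0.43 , 0.534, 1.669, 0.   , 0.285]), 'gripper_width': np.float64(0.011), 'contact_force': array([ 0.369,  1.158, -0.108]), 'gripper_force': np.float64(48.713)}
start [0.5696 0.275  0.3359] rot total [ 0.042 -0.605  0.125] step mm 14.462548224615144
[[7.7, -12.2, 1.0], [0.0021, -0.0302, 0.0062]]
[[7.6, -12.3, 0.8], [0.0021, -0.0302, 0.0062]]
[[7.6, -12.3, 0.6], [0.0021, -0.0302, 0.0062]]
[[7.5, -12.4, 0.4], [0.0021, -0.0302, 0.0062]]
[[7.4, -12.4, 0.2], [0.0021, -0.0302, 0.0062]]
[[7.4, -12.4, -0.0], [0.0021, -0.0302, 0.0062]]
[[7.3, -12.5, -0.2], [0.0021, -0.0302, 0.0062]]
[[7.2, -12.5, -0.4], [0.0021, -0.0302, 0.0062]]
[[7.1, -12.6, -0.6], [0.0021, -0.0302, 0.0062]]
[[7.0, -12.6, -0.8], [0.0021, -0.0302, 0.0062]]
[[6.9, -12.7, -1.0], [0.0021, -0.0302, 0.0062]]
[[6.8, -12.7, -1.1], [0.0021, -0.0302, 0.0062]]
[[6.7, -12.8, -1.3], [0.0021, -0.0302, 0.0062]]
[[6.6, -12.8, -1.5], [0.0021, -0.0302, 0.0062]]
[[6.4, -12.9, -1.7], [0.0021, -0.0302, 0.0062]]
[[6.3, -12.9, -1.8], [0.0021, -0.0302, 0.0062]]
[[6.2, -12.9, -2.0], [0.0021, -0.0302, 0.0062]]
[[6.0, -13.0, -2.1], [0.0021, -0.0302, 0.0062]]
[[5.9, -13.0, -2.3], [0.0021, -0.0302, 0.0062]]
[[5.7, -13.1, -2.4], [0.0021, -0.0302, 0.0062]]
```

>>> send_rows --commands '[{"travel": [7.7, -12.2, 1.0], "delta_rot": [0.002, -0.03, 0.006], "jaw": 1}, {"travel": [7.6, -12.3, 0.8], "delta_rot": [0.002, -0.03, 0.006], "jaw": 1}, {"travel": [7.6, -12.3, 0.6], "delta_rot": [0.002, -0.03, 0.006], "jaw": 1}, {"travel": [7.5, -12.4, 0.4], "delta_rot": [0.002, -0.03, 0.006], "jaw": 1}, {"travel": [7.4, -12.4, 0.2], "delta_rot": [0.002, -0.03, 0.006], "jaw": 1}, {"travel": [7.4, -12.4, 0], "delta_rot": [0.002, -0.03, 0.006], "jaw": 1}, {"travel": [7.3, -12.5, -0.2], "delta_rot": [0.002, -0.03, 0.006], "jaw": 1}, {"travel": [7.2, -12.5, -0.4], "delta_rot": [0.002, -0.03, 0.006], "jaw": 1}, {"travel": [7.1, -12.6, -0.6], "delta_rot": [0.002, -0.03, 0.006], "jaw": 1}, {"travel": [7.0, -12.6, -0.8], "delta_rot": [0.002, -0.03, 0.006], "jaw": 1}, {"travel": [6.9, -12.7, -1.0], "delta_rot": [0.002, -0.03, 0.006], "jaw": 1}, {"travel": [6.8, -12.7, -1.1], "delta_rot": [0.002, -0.03, 0.006], "jaw": 1}, {"travel": [6.7, -12.8, -1.3], "delta_rot": [0.002, -0.03, 0.006], "jaw": 1}, {"travel": [6.6, -12.8, -1.5], "delta_rot": [0.002, -0.03, 0.006], "jaw": 1}, {"travel": [6.4, -12.9, -1.7], "delta_rot": [0.002, -0.03, 0.006], "jaw": 1}, {"travel": [6.3, -12.9, -1.8], "delta_rot": [0.002, -0.03, 0.006], "jaw": 1}, {"travel": [6.2, -12.9, -2.0], "delta_rot": [0.002, -0.03, 0.006], "jaw": 1}, {"travel": [6.0, -13.0, -2.1], "delta_rot": [0.002, -0.03, 0.006], "jaw": 1}, {"travel": [5.9, -13.0, -2.3], "delta_rot": [0.002, -0.03, 0.006], "jaw": 1}, {"travel": [5.7, -13.1, -2.4], "delta_rot": [0.002, -0.03, 0.006], "jaw": 1}]'

```text
time: 10.22
eef_pos: [0.4569, 0.0077, 0.3102]
orientation: [-0.019, 0.955, 0.005, 0.296]
contact_force: [-0.6, 1.5, -0.3]
gripper_width: 0.0107
gripper_force: 48.7
```

>>> send_rows --commands '[{"travel": [0, 0, 0], "delta_rot": [0, 0, 0], "jaw": 1}, {"travel": [0, 0, 0], "delta_rot": [0, 0, 0], "jaw": 1}]'

```text
time: 10.38
eef_pos: [0.457, 0.0076, 0.3106]
orientation: [-0.019, 0.955, 0.005, 0.295]
contact_force: [-0.3, -0.1, 0.5]
gripper_width: 0.0105
gripper_force: 48.8
```

```bash
cat > meas.py <<'E'
from pl import *
import scipy.optimize as so, sys
o=r.observe(); print({k:np.round(o[k],3) for k in ["time","joint_positions","eef_pos","gripper_width","contact_force","gripper_force"]})
Rt=Ro.from_quat(o["orientation"]); print("tool axes",Rt.as_matrix().round(3).tolist()); print("grasp",np.array(o["eef_pos"])-.0187*Rt.as_matrix()[:,2])
for c in ["scene","side","wrist"]:
    P0=r.camera_params(c); p,d=r.snapshot(c); save(sys.argv[1]+c,p)
    for m in r.masks_of("spatula",c)[:1]:
        v,u=np.nonzero(m["pixels"]&(d>0)); X=px2w(c,u*1.,v*1.,d[v,u],P0)
        q=np.median(X,0); P=X[np.linalg.norm(X-q,axis=1)<.13]
        for _ in range(6):
            q=P.mean(0); w=np.linalg.svd(P-q,full_matrices=False)[2][0]; w*=np.sign(w[2]); e=np.linalg.norm((P-q)-np.outer((P-q)@w,w),axis=1); P=P[e<max(.008,np.percentile(e,92))]
        s=(P-q)@w; print(c,round(m["score"],2),m["rect"],"dir",w.round(3),"lo",(q+s.min()*w).round(4),"hi",(q+s.max()*w).round(4))
    for m in r.masks_of("steel_jar",c)[:1]:
        v,u=np.nonzero(m["pixels"]&(d>0)); J=px2w(c,u*1.,v*1.,d[v,u],P0); R=J[(J[:,2]>.078)&(J[:,2]<.092)]
        if len(R)>10: print(c,"jar",so.least_squares(lambda x:np.hypot(R[:,0]-x[0],R[:,1]-x[1])-.032,[.43,.01],loss="soft_l1",f_scale=.002).x,m["rect"])
    for m in r.tip_of("blade_tip",c)[:1]: print(c,m)
E
python3 meas.py a
```

```text
{'time': np.float64(10.383), 'joint_positions': array([ 0.006, -0.333, -0.542,  0.762,  0.017, -0.028]), 'eef_pos': array([0.457, 0.008, 0.311]), 'gripper_width': np.float64(0.011), 'contact_force': array([-0.333, -0.126,  0.538]), 'gripper_force': np.float64(48.822)}
tool axes [[-0.825, -0.038, 0.564], [-0.033, 0.999, 0.02], [-0.565, -0.002, -0.825]]
grasp [0.44648709 0.00727841 0.32599486]
scene 0.6 [353.2, 152.9, 8.5, 62.5] dir [0.072 0.032 0.997] lo [0.4301 0.0068 0.1664] hi [0.4407 0.0116 0.3127]
scene jar [0.43147713 0.00871436] [335.9, 229.5, 35.3, 50.7]
scene {'location': [351.2, 268.5], 'score': 0.74}
side jar [0.43631659 0.00784487] [339.4, 215.7, 23.5, 47.0]
wrist 0.87 [303.5, 77.2, 35.0, 307.4] dir [0.07  0.005 0.998] lo [0.4319 0.0062 0.1729] hi [0.4441 0.007  0.3462]
wrist jar [0.43132773 0.00564249] [276.6, 0.6, 87.9, 69.7]
wrist {'location': [322.3, 74.6], 'score': 0.71}
```

Spatula leans 4°, its tip is about 1 mm off the jar axis and near z 0.168. Lowering about 145 mm, then creeping.

>>> send_rows --commands '[{"travel": [8.5, 0, 12.4], "delta_rot": [0, 0, 0], "jaw": 1}, {"travel": [8.5, 0, 12.4], "delta_rot": [0, 0, 0], "jaw": 1}, {"travel": [8.5, 0, 12.4], "delta_rot": [0, 0, 0], "jaw": 1}, {"travel": [8.5, 0, 12.4], "delta_rot": [0, 0, 0], "jaw": 1}, {"travel": [8.5, 0, 12.4], "delta_rot": [0, 0, 0], "jaw": 1}, {"travel": [8.5, 0, 12.4], "delta_rot": [0, 0, 0], "jaw": 1}, {"travel": [8.5, 0, 12.4], "delta_rot": [0, 0, 0], "jaw": 1}, {"travel": [8.5, 0, 12.4], "delta_rot": [0, 0, 0], "jaw": 1}, {"travel": [8.5, 0, 12.4], "delta_rot": [0, 0, 0], "jaw": 1}, {"travel": [5.6, 0, 8.2], "delta_rot": [0, 0, 0], "jaw": 1}, {"travel": [0, 0, 0], "delta_rot": [0, 0, 0], "jaw": 1}, {"travel": [0, 0, 0], "delta_rot": [0, 0, 0], "jaw": 1}]'

```text
time: 11.98
eef_pos: [0.4579, 0.0078, 0.1657]
orientation: [-0.019, 0.955, 0.005, 0.295]
contact_force: [-0.3, -0.5, 1.5]
gripper_width: 0.011
gripper_force: 48.8
```

```bash
python3 meas.py b; python3 -c "
import cv2,numpy as np
a=cv2.imread('pics/bscene.png')[130:310,250:450];b=cv2.imread('pics/bside.png')[130:310,250:450]
cv2.imwrite('pics/bb.png',cv2.resize(np.hstack([a,b]),None,fx=2,fy=2))"
```

```text
{'time': np.float64(11.983), 'joint_positions': array([ 0.005, -0.218, -0.87 ,  0.319,  0.017, -0.03 ]), 'eef_pos': array([0.458, 0.008, 0.166]), 'gripper_width': np.float64(0.011), 'contact_force': array([-0.3  , -0.486,  1.517]), 'gripper_force': np.float64(48.81)}
tool axes [[-0.825, -0.04, 0.564], [-0.034, 0.999, 0.021], [-0.565, -0.003, -0.825]]
grasp [0.44737154 0.00744345 0.18112392]
scene 0.6 [351.3, 213.9, 7.0, 41.6] dir [0.069 0.057 0.996] lo [0.4334 0.0058 0.0528] hi [0.4411 0.0122 0.1636]
side jar [0.43573159 0.00770924] [339.0, 215.8, 26.2, 46.7]
wrist 0.66 [301.4, 82.5, 34.4, 304.7] dir [0.069 0.006 0.998] lo [0.4322 0.0053 0.0297] hi [0.4441 0.0063 0.2018]
wrist jar [0.43179382 0.00565946] [254.0, 9.7, 135.6, 179.6]
wrist {'location': [320.6, 73.1], 'score': 0.87}
```

View pics/bb.png

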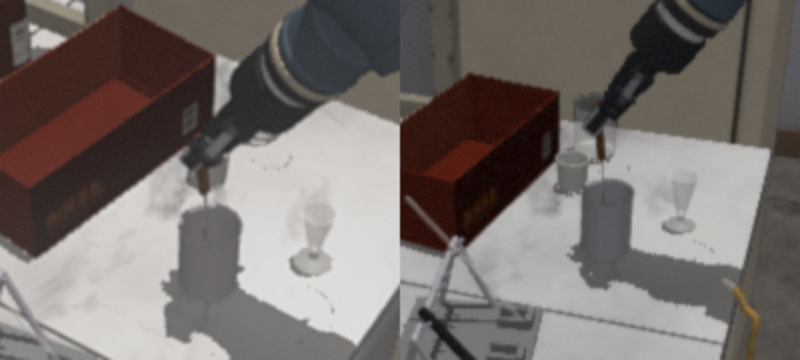

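Both views show the blade inside the jar opening, at crop pixels (205,212) and (602,180), with the jar upright. I'll lower the last 14 mm slowly.

>>> send_rows --commands '[{"travel": [2.3, 0, 3.3], "delta_rot": [0, 0, 0], "jaw": 1}, {"travel": [2.3, 0, 3.3], "delta_rot": [0, 0, 0], "jaw": 1}, {"travel": [1.7, 0, 2.5], "delta_rot": [0, 0, 0], "jaw": 1}, {"travel": [1.1, 0, 1.6], "delta_rot": [0, 0, 0], "jaw": 1}, {"travel": [0.6, 0, 0.8], "delta_rot": [0, 0, 0], "jaw": 1}, {"travel": [0, 0, 0], "delta_rot": [0, 0, 0], "jaw": 1}, {"travel": [0, 0, 0], "delta_rot": [0, 0, 0], "jaw": 1}]'

```text
time: 13.17
eef_pos: [0.4581, 0.0078, 0.1519]
orientation: [-0.019, 0.955, 0.005, 0.296]
contact_force: [-0.0, 0.9, -0.3]
gripper_width: 0.0108
gripper_force: 48.8
```

>>> send_rows --commands '[{"travel": [0, 0, 0], "delta_rot": [0, 0, 0], "jaw": 0.8}, {"travel": [0, 0, 0], "delta_rot": [0, 0, 0], "jaw": 0.75}, {"travel": [0, 0, 0], "delta_rot": [0, 0, 0], "jaw": 0.7}, {"travel": [0, 0, 0], "delta_rot": [0, 0, 0], "jaw": 0.65}, {"travel": [0, 0, 0], "delta_rot": [0, 0, 0], "jaw": 0.6}, {"travel": [0, 0, 0], "delta_rot": [0, 0, 0], "jaw": 0.5}, {"travel": [0, 0, 0], "delta_rot": [0, 0, 0], "jaw": 0.4}, {"travel": [0, 0, 0], "delta_rot": [0, 0, 0], "jaw": 0.4}, {"travel": [0, 0, 0], "delta_rot": [0, 0, 0], "jaw": 0.4}]'

```text
time: 13.92
eef_pos: [0.458, 0.0078, 0.152]
orientation: [-0.019, 0.955, 0.005, 0.296]
contact_force: [-0.2, 0.9, -0.2]
gripper_width: 0.0511
gripper_force: 0.0
```

```bash
python3 meas.py c
```

```text
{'time': np.float64(13.917), 'joint_positions': array([ 0.005, -0.198, -0.9  ,  0.268,  0.018, -0.03 ]), 'eef_pos': array([0.458, 0.008, 0.152]), 'gripper_width': np.float64(0.051), 'contact_force': array([-0.208,  0.914, -0.234]), 'gripper_force': np.float64(0.0)}
tool axes [[-0.824, -0.04, 0.565], [-0.034, 0.999, 0.021], [-0.565, -0.003, -0.825]]
grasp [0.44747741 0.00739509 0.16742663]
scene 0.72 [317.3, 205.7, 25.0, 28.2] dir [0.639 0.095 0.763] lo [0.4691 0.0136 0.1008] hi [0.5146 0.0203 0.1552]
scene jar [0.43132684 0.00881268] [336.2, 230.6, 36.0, 49.5]
side 0.5 [320.2, 199.0, 22.2, 22.3] dir [0.638 0.098 0.764] lo [0.4731 0.0137 0.1011] hi [0.5182 0.0206 0.155 ]
side jar [0.43619368 0.00786622] [340.1, 215.6, 25.7, 42.5]
wrist 0.68 [305.2, 99.0, 37.2, 273.4] dir [0.595 0.083 0.8  ] lo [0.4258 0.0033 0.0405] hi [0.5128 0.0155 0.1574]
wrist jar [0.4316991  0.00569123] [251.1, 23.6, 141.0, 183.5]
```

View pics/cwrist.png

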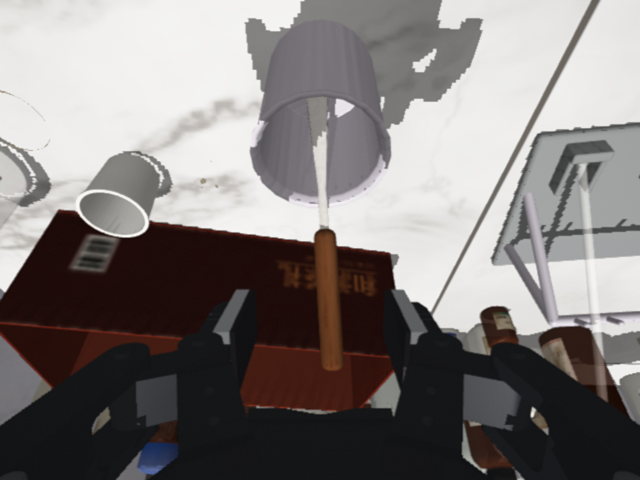

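The wrist picture shows the spatula fallen toward the bin, leaning about 38–40° with its blade caught on the jar's near wall. That is on the limit, so I'll regrasp the handle (322–335, 230–370) and set it steeper.

```bash
python3 - <<'E'
from pl import *
o=r.observe(); p0=np.array(o["eef_pos"]);R0=Ro.from_quat(o["orientation"])
us=[];hs=[]
for c in ["scene","side","wrist"]:
    P0=r.camera_params(c); p,d=r.snapshot(c); M=r.masks_of("spatula",c)
    if not M: continue
    v,u=np.nonzero(M[0]["pixels"]&(d>0)); X=px2w(c,u*1.,v*1.,d[v,u],P0)
    for nm,H in [("handle",X[(X[:,2]>.112)&(X[:,0]>.47)&(X[:,0]<.53)&(abs(X[:,1]-.02)<.03)]),("blade",X[(X[:,2]<.095)&(X[:,0]<.48)])]:
        if len(H)<12: continue
        q=H.mean(0); w=np.linalg.svd(H-q)[2][0]; w*=np.sign(w[2]); s=(H-q)@w
        print(c,nm,len(H),"dir",w.round(3),"lean",np.degrees(np.arccos(w[2])).round(1),"lo",(q+s.min()*w).round(4),"hi",(q+s.max()*w).round(4))
q=(Ro.from_rotvec([0,0,.1])*R0); 
z=q.apply([0,0,1])
g=np.array([.506,.0165,.137])
t2=g+.0187*z-.004*z; t1=t2-.055*z
plan(t1,q.as_quat(),4); plan(t2,q.as_quat(),4,cur=(t1,q)); print(t2)
E
```

```text
scene handle 151 dir [0.65  0.085 0.756] lean 40.9 lo [0.4779 0.0151 0.1119] hi [0.5157 0.02   0.1558]
scene blade 42 dir [0.143 0.41  0.901] lean 25.8 lo [ 0.441  -0.0107  0.0272] hi [0.4503 0.016  0.0858]
wrist handle 2421 dir [0.635 0.084 0.768] lean 39.8 lo [0.4767 0.0105 0.1112] hi [0.5141 0.0155 0.1564]
wrist blade 1620 dir [0.607 0.078 0.791] lean 37.8 lo [0.4261 0.0035 0.0406] hi [0.468  0.0089 0.0952]
start [0.4581 0.0078 0.152 ] rot total [-0.057 -0.    -0.082] step mm 7.937548324911613
[[-7.9, 1.1, -0.1], [-0.0141, -0.0001, -0.0206]]
[[-7.9, 1.0, -0.1], [-0.0141, -0.0001, -0.0206]]
[[-7.9, 0.8, -0.1], [-0.0141, -0.0001, -0.0206]]
[[-7.9, 0.7, -0.1], [-0.0141, -0.0001, -0.0206]]
start [0.4834 0.0134 0.1702] rot total [0. 0. 0.] step mm 13.750000000000004
[[0.0, -0.0, 13.8], [0.0, 0.0, 0.0]]
[[0.0, -0.0, 13.8], [0.0, 0.0, 0.0]]
[[0.0, -0.0, 13.8], [0.0, 0.0, 0.0]]
[[0.0, -0.0, 13.8], [0.0, 0.0, 0.0]]
[0.51423481 0.01762954 0.12487556]
```

>>> send_rows --commands '[{"travel": [-7.9, 0.9, 0], "delta_rot": [-0.014, 0, -0.02], "jaw": 0.45}, {"travel": [-7.9, 0.9, 0], "delta_rot": [-0.014, 0, -0.02], "jaw": 0.45}, {"travel": [-7.9, 0.9, 0], "delta_rot": [-0.014, 0, -0.02], "jaw": 0.45}, {"travel": [-7.9, 0.9, 0], "delta_rot": [-0.014, 0, -0.02], "jaw": 0.45}, {"travel": [0, 0, 13.8], "delta_rot": [0, 0, 0], "jaw": 0.45}, {"travel": [0, 0, 13.8], "delta_rot": [0, 0, 0], "jaw": 0.45}, {"travel": [0, 0, 13.8], "delta_rot": [0, 0, 0], "jaw": 0.45}, {"travel": [0, 0, 13.8], "delta_rot": [0, 0, 0], "jaw": 0.45}, {"travel": [0, 0, 0], "delta_rot": [0, 0, 0], "jaw": 0.45}, {"travel": [0, 0, 0], "delta_rot": [0, 0, 0], "jaw": 0.45}]'

```text
time: 15.65
eef_pos: [0.5142, 0.0177, 0.1235]
orientation: [-0.066, 0.953, 0.02, 0.294]
contact_force: [0.1, 1.5, -0.3]
gripper_width: 0.047
gripper_force: 0.0
```

>>> send_rows --commands '[{"travel": [0, 0, 0], "delta_rot": [0, 0, 0], "jaw": 0.65}, {"travel": [0, 0, 0], "delta_rot": [0, 0, 0], "jaw": 0.75}, {"travel": [0, 0, 0], "delta_rot": [0, 0, 0], "jaw": 0.85}, {"travel": [0, 0, 0], "delta_rot": [0, 0, 0], "jaw": 1}, {"travel": [0, 0, 0], "delta_rot": [0, 0, 0], "jaw": 1}, {"travel": [0, 0, 0], "delta_rot": [0, 0, 0], "jaw": 1}, {"travel": [0, 0, 0], "delta_rot": [0, 0, 0], "jaw": 1}]' --grip_force 30

```text
time: 16.23
eef_pos: [0.515, 0.0176, 0.1249]
orientation: [-0.066, 0.953, 0.02, 0.296]
contact_force: [-0.3, 0.3, 3.0]
gripper_width: 0.011
gripper_force: 30.0
```

```bash
python3 meas.py d
```

```text
{'time': np.float64(16.233), 'joint_positions': array([-0.017, -0.038, -0.865,  0.148,  0.086, -0.129]), 'eef_pos': array([0.515, 0.018, 0.125]), 'gripper_width': np.float64(0.011), 'contact_force': array([-0.284,  0.346,  2.983]), 'gripper_force': np.float64(29.978)}
tool axes [[-0.816, -0.137, 0.561], [-0.114, 0.991, 0.076], [-0.566, -0.002, -0.824]]
grasp [0.50453676 0.01618597 0.14028119]
scene 0.42 [316.1, 204.8, 42.3, 49.3] dir [0.594 0.125 0.795] lo [0.4334 0.0059 0.05  ] hi [0.5127 0.0226 0.1562]
scene jar [0.43137919 0.00821192] [338.2, 230.2, 34.7, 51.6]
side 0.53 [319.3, 199.7, 27.8, 25.7] dir [0.639 0.099 0.763] lo [0.4638 0.013  0.0893] hi [0.5197 0.0216 0.1561]
side jar [0.43581718 0.00774033] [341.1, 215.5, 23.7, 44.6]
wrist 0.8 [299.1, 1.1, 35.3, 382.2] dir [0.596 0.086 0.798] lo [0.4282 0.0041 0.0434] hi [0.5126 0.0163 0.1566]
```

View pics/dwrist.png

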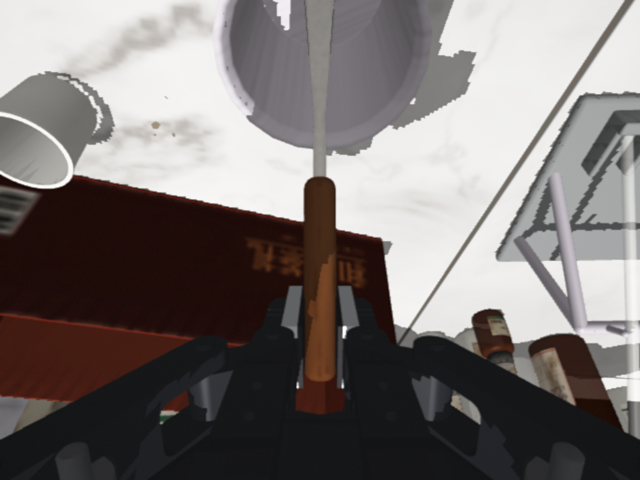

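The wrist picture shows the handle clamped between the pads at (320,330), with the blade in the jar. I'll turn it to 32° lean about its tip and lower it.

```bash
python3 - <<'E'
from pl import *
o=r.observe(); p0=np.array(o["eef_pos"]);R0=Ro.from_quat(o["orientation"]); z0=R0.apply([0,0,1])
u=np.array([.635,.086,.768]); u/=np.linalg.norm(u)
g=p0-.0187*z0; tip=np.array([.404,.002,.0135]); 
a=np.arctan2(u[1],u[0]); l=np.radians(32); u1=np.array([np.sin(l)*np.cos(a),np.sin(l)*np.sin(a),np.cos(l)])
ax=np.cross(u,u1); ang=np.arcsin(np.linalg.norm(ax)); dR=Ro.from_rotvec(ax/np.linalg.norm(ax)*ang); print(np.degrees(ang))
for tip1 in [[.409,.003,.0145],[.409,.003,.0095]]:
    t=np.array(tip1)+dR.apply(p0-tip); print(t); q=(dR*R0)
    if tip1[2]>.012: plan(t,q.as_quat(),8); c=(t,q)
    else: plan(t,q.as_quat(),3,cur=c)
E
```

```text
7.840650945654128
[0.50396058 0.01643099 0.13989852]
start [0.515  0.0176 0.1246] rot total [ 0.    -0.137 -0.   ] step mm 2.3601798702865473
[[0.1, 0.0, -2.4], [0.0001, -0.0171, -0.0]]
[[0.0, 0.0, -2.4], [0.0001, -0.0171, -0.0]]
[[-0.0, 0.0, -2.4], [0.0001, -0.0171, -0.0]]
[[-0.1, 0.0, -2.4], [0.0001, -0.0171, -0.0]]
[[-0.1, 0.0, -2.4], [0.0001, -0.0171, -0.0]]
[[-0.1, 0.0, -2.4], [0.0001, -0.0171, -0.0]]
[[-0.2, 0.0, -2.4], [0.0001, -0.0171, -0.0]]
[[-0.2, 0.0, -2.3], [0.0001, -0.0171, -0.0]]
[0.50396058 0.01643099 0.13489852]
start [0.504  0.0164 0.1399] rot total [0. 0. 0.] step mm 1.666666666666668
[[1.1, 0.0, 1.2], [0.0, 0.0, 0.0]]
[[1.1, 0.0, 1.2], [0.0, 0.0, 0.0]]
[[1.1, 0.0, 1.2], [0.0, 0.0, 0.0]]
```

>>> send_rows --commands '[{"travel": [0, 0, -2.4], "delta_rot": [0, -0.017, 0], "jaw": 1}, {"travel": [0, 0, -2.4], "delta_rot": [0, -0.017, 0], "jaw": 1}, {"travel": [0, 0, -2.4], "delta_rot": [0, -0.017, 0], "jaw": 1}, {"travel": [-0.1, 0, -2.4], "delta_rot": [0, -0.017, 0], "jaw": 1}, {"travel": [-0.1, 0, -2.4], "delta_rot": [0, -0.017, 0], "jaw": 1}, {"travel": [-0.1, 0, -2.4], "delta_rot": [0, -0.017, 0], "jaw": 1}, {"travel": [-0.2, 0, -2.4], "delta_rot": [0, -0.017, 0], "jaw": 1}, {"travel": [-0.2, 0, -2.3], "delta_rot": [0, -0.017, 0], "jaw": 1}, {"travel": [1.1, 0, 1.2], "delta_rot": [0, 0, 0], "jaw": 1}, {"travel": [1.1, 0, 1.2], "delta_rot": [0, 0, 0], "jaw": 1}, {"travel": [1.1, 0, 1.2], "delta_rot": [0, 0, 0], "jaw": 1}, {"travel": [0, 0, 0], "delta_rot": [0, 0, 0], "jaw": 1}]'

```text
time: 17.83
eef_pos: [0.5034, 0.0161, 0.1345]
orientation: [-0.064, 0.931, 0.024, 0.359]
contact_force: [-0.1, -0.2, -0.1]
gripper_width: 0.0108
gripper_force: 29.8
```

```bash
python3 meas.py e
```

```text
{'time': np.float64(17.833), 'joint_positions': array([-0.039, -0.093, -1.012, -0.076,  0.117, -0.133]), 'eef_pos': array([0.503, 0.016, 0.134]), 'gripper_width': np.float64(0.011), 'contact_force': array([-0.062, -0.175, -0.137]), 'gripper_force': np.float64(29.763)}
tool axes [[-0.734, -0.137, 0.665], [-0.103, 0.991, 0.091], [-0.671, -0.002, -0.741]]
grasp [0.49101132 0.01438914 0.14833782]
scene 0.58 [324.1, 205.5, 33.6, 51.7] dir [0.488 0.107 0.866] lo [0.4327 0.0069 0.0506] hi [0.4978 0.0212 0.1662]
scene jar [0.43095329 0.0084411 ] [337.0, 229.7, 32.4, 50.1]
side jar [0.43576548 0.00798241] [338.8, 215.2, 29.1, 46.4]
wrist 0.89 [301.7, 1.7, 33.5, 378.3] dir [0.48  0.069 0.875] lo [0.4289 0.0044 0.0425] hi [0.497  0.0142 0.1666]
wrist jar [0.43099625 0.0054802 ] [215.9, 0.1, 212.6, 150.5]
```

>>> send_rows --commands '[{"travel": [1.0, 0, 1.1], "delta_rot": [0, 0, 0], "jaw": 1}, {"travel": [1.0, 0, 1.1], "delta_rot": [0, 0, 0], "jaw": 1}, {"travel": [0, 0, 0], "delta_rot": [0, 0, 0], "jaw": 1}, {"travel": [0, 0, 0], "delta_rot": [0, 0, 0], "jaw": 0.85}, {"travel": [0, 0, 0], "delta_rot": [0, 0, 0], "jaw": 0.8}, {"travel": [0, 0, 0], "delta_rot": [0, 0, 0], "jaw": 0.75}, {"travel": [0, 0, 0], "delta_rot": [0, 0, 0], "jaw": 0.7}, {"travel": [0, 0, 0], "delta_rot": [0, 0, 0], "jaw": 0.6}, {"travel": [0, 0, 0], "delta_rot": [0, 0, 0], "jaw": 0.45}, {"travel": [0, 0, 0], "delta_rot": [0, 0, 0], "jaw": 0.45}, {"travel": [0, 0, 0], "delta_rot": [0, 0, 0], "jaw": 0.45}]' --grip_force 20

```text
time: 19.35
eef_pos: [0.5036, 0.0161, 0.132]
orientation: [-0.064, 0.931, 0.024, 0.359]
contact_force: [0.1, -0.1, -0.0]
gripper_width: 0.0471
gripper_force: 0.0
```

```bash
python3 meas.py f
```

```text
{'time': np.float64(19.35), 'joint_positions': array([-0.04 , -0.087, -1.017, -0.088,  0.118, -0.133]), 'eef_pos': array([0.504, 0.016, 0.132]), 'gripper_width': np.float64(0.047), 'contact_force': array([ 0.105, -0.061, -0.043]), 'gripper_force': np.float64(0.0)}
tool axes [[-0.733, -0.137, 0.666], [-0.103, 0.991, 0.091], [-0.672, -0.002, -0.741]]
grasp [0.4911432  0.01439056 0.14585635]
scene jar [0.43154369 0.00847066] [338.2, 230.1, 34.2, 50.9]
side jar [0.43624482 0.00800248] [338.8, 214.5, 26.2, 44.9]
wrist 0.94 [302.3, 2.2, 30.6, 359.9] dir [0.553 0.082 0.829] lo [0.4284 0.004  0.0396] hi [0.505  0.0154 0.1544]
wrist jar [0.43106632 0.00552039] [214.3, 0.0, 219.6, 157.4]
```

>>> send_rows --commands '[{"travel": [0, 0, -10], "delta_rot": [0, 0, 0], "jaw": 0.4}, {"travel": [0, 0, -15], "delta_rot": [0, 0, 0], "jaw": 0.4}, {"travel": [0, 0, -20], "delta_rot": [0, 0, 0], "jaw": 0.4}, {"travel": [0, 0, -25], "delta_rot": [0, 0, 0], "jaw": 0.4}, {"travel": [0, 0, -25], "delta_rot": [0, 0, 0], "jaw": 0.4}, {"travel": [0, 0, -20], "delta_rot": [0, 0, 0], "jaw": 0.4}, {"travel": [0, 0, 0], "delta_rot": [0, 0, 0], "jaw": 0.4}, {"travel": [0, 0, 0], "delta_rot": [0, 0, 0], "jaw": 0.4}]'

```text
time: 20.62
eef_pos: [0.4275, 0.0054, 0.2184]
orientation: [-0.064, 0.93, 0.024, 0.361]
contact_force: [-0.2, 0.3, -1.0]
gripper_width: 0.0514
gripper_force: 0.0
```

```bash
python3 meas.py g; python3 - <<'E'
from pl import *
for c in ["scene","side","wrist"]:
    P0=r.camera_params(c); p,d=r.snapshot(c); M=r.masks_of("spatula",c)
    if not M: continue
    v,u=np.nonzero(M[0]["pixels"]&(d>0)); X=px2w(c,u*1.,v*1.,d[v,u],P0)
    for nm,H in [("handle",X[(X[:,2]>.112)&(X[:,0]>.46)&(X[:,0]<.53)&(abs(X[:,1]-.02)<.03)]),("blade",X[(X[:,2]<.095)&(X[:,0]<.48)])]:
        if len(H)<12: continue
        q=H.mean(0); w=np.linalg.svd(H-q)[2][0]; w*=np.sign(w[2]); s=(H-q)@w
        print(c,nm,len(H),"lean",np.degrees(np.arccos(w[2])).round(1),"lo",(q+s.min()*w).round(4),"hi",(q+s.max()*w).round(4))
E
python3 -c "
import cv2,numpy as np
a=cv2.imread('pics/gscene.png')[130:310,250:450];b=cv2.imread('pics/gside.png')[130:310,250:450]
cv2.imwrite('pics/gg.png',cv2.resize(np.hstack([a,b]),None,fx=2,fy=2))"
```

```text
{'time': np.float64(20.617), 'joint_positions': array([-0.1  , -0.407, -0.918,  0.333,  0.157, -0.178]), 'eef_pos': array([0.428, 0.005, 0.218]), 'gripper_width': np.float64(0.051), 'contact_force': array([-0.228,  0.285, -1.013]), 'gripper_force': np.float64(0.0)}
tool axes [[-0.731, -0.137, 0.668], [-0.102, 0.991, 0.09], [-0.674, -0.002, -0.738]]
grasp [0.41500872 0.0036965  0.23222947]
scene 0.59 [323.1, 206.7, 30.8, 49.2] dir [0.583 0.091 0.807] lo [0.4355 0.0092 0.0546] hi [0.5067 0.0204 0.1532]
scene jar [0.43130786 0.00851688] [337.3, 230.1, 33.2, 50.7]
side jar [0.43583613 0.00806444] [340.1, 217.7, 26.0, 40.3]
wrist 0.78 [312.1, 65.0, 17.2, 203.3] dir [0.554 0.083 0.828] lo [0.4293 0.004  0.041 ] hi [0.5054 0.0155 0.1546]
wrist jar [0.43172145 0.00552372] [263.9, 0.0, 112.1, 153.1]
scene handle 134 lean 36.7 lo [0.477  0.0159 0.1125] hi [0.5065 0.0201 0.1525]
scene blade 54 lean 37.1 lo [0.4354 0.0055 0.0494] hi [0.4703 0.012  0.0964]
side handle 86 lean 37.7 lo [0.4787 0.0163 0.1108] hi [0.5109 0.0209 0.1529]
wrist handle 1348 lean 37.3 lo [0.4749 0.0109 0.1112] hi [0.5073 0.0154 0.1541]
wrist blade 907 lean 34.4 lo [0.4254 0.0034 0.0342] hi [0.4661 0.0096 0.0944]
```

View pics/gg.png

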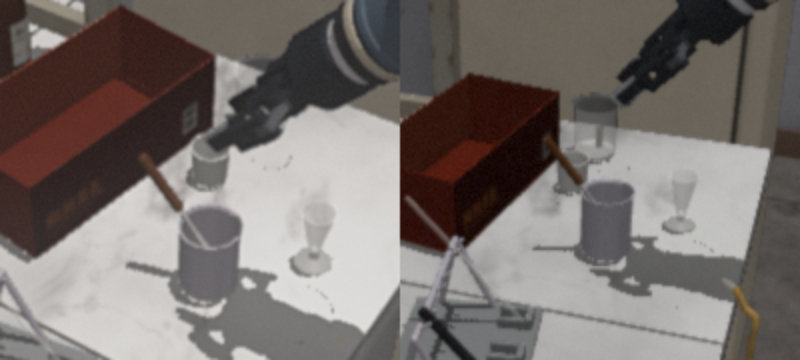

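Both views show the spatula in the jar, handle up, leaning about 36° and unchanged between readings. The handle is at crop (160,180) and (565,160). The jar is upright and the gripper clear.

```bash
python3 -c "
from plant import r
print(r.hand_in())"
```

```text
the job is handed in; nothing more can be done
None
```

I handed the job in at about 21 s, and it returned no verdict: the spatula stands blade down in the upright steel jar, leaning about 36° (limit 40°) after one regrasp, and I never touched the marker or rod but did not re-measure their positions at the end.

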